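Set the foam slitter's heat selector and switch it on

TASK

Get the hot-wire foam slitter ready to cut: with a fingertip, push the pointer knob on its console round, click by click, until it rests in its sixth click position (the sixth dot, counting clockwise from the smallest), and only then flick the power switch over to its left, towards the cutting bed. Push both gently, without pinching or gripping them, and leave the foam slab, the tools and everything else on the bench where they are.

Things in the scene. Friction and masses are not known exactly. Their poses are not given: they have to be found in the camera images.
- slitter: Hot-wire foam slitter, fixed, 260 mm deep (x), 425 mm wide (y); it may stand turned. Origin on the bench straight below the selector's axis; its x points away from its front, y to its left, z up. Console: grey steel box, flat level top 85 mm above the bench, x -130 to +130 mm, y -60 to +65 mm. The selector stands at x 0, y 0, the power switch at x -85, y 0; a lamp dome 8 mm high at x -34, y +50.
- bed_post (a point): Top of the wire post nearest the console: 22 x 14 mm, upright, 170 mm above the bench, at the slitter's x +30, y +95 mm; a like post at y 335, a thin wire between them. They stand on the cutting bed, left of the console: y 65 to 365 mm, top 60 mm above the bench, with a low wooden fence at y 312.
- selector (a joint): Heat selector: black pointer knob on the console top, vertical axis. Value in rad, 0 at the first stop, growing clockwise seen from above, range 0 to 4.189. Nine click stops 0.5236 (30 deg) apart: 0, 0.524, 1.047, 1.571, 2.094, 2.618 (the sixth), 3.142, 3.665, 4.189. A sprung ball holds each; once past half way between two stops the knob springs into the next. Starts at the first, second or third.
- knob_centre (a point): Point on the selector's axis, at the top of its bar. Knob: round skirt 56 mm across, 9 mm high; on it a straight upright bar 12 mm thick, from 9 to 31 mm above the console top. On the pointing side the bar reaches 30 mm from the axis and its pointed nose 40 mm, with a white line on top; 22 mm on the other side.
- pointer_nose (a point): Top of the bar at its nose, 38 mm from the axis, 31 mm above the console top. In the slitter's frame it lies at angle (2.094 - value) rad anticlockwise from x: front left at the first stop, straight away from the front at the fifth, front right at the ninth. Nine flat black dots at 45.5 mm radius mark the stops, growing from 4 mm (first) to 8 mm (ninth).
- knob_left: Left side of the selector's bar, looking from its tail to its nose: flat cheek 52 x 22 mm, pushed on to turn the knob clockwise; about 0.09 N m (3.5 N at 26 mm from the axis) is needed to leave a stop. Origin on the axis, 1 mm above the console top; x points along the pointer.
- knob_right: The opposite, right side of the bar, pushed on to turn it anticlockwise. Origin as knob_left.
- power_switch (a joint): Power switch: black paddle toggle, 18 mm wide (slitter x), 9 mm thick, 35 mm long from its pivot, which lies 2 mm above the console top at the slitter's x -85, y 0. Value in rad: 0 = off, leaning 0.35 to the right (slitter -y); 0.70 = on, leaning 0.35 to the left (+y, towards the bed). Sprung over centre: snaps over at 0.35 and stays at either end; about 2.5 N at its tip. Starts off.
- switch_tip (a point): Middle of the free end of the power switch's paddle, 35 mm from its pivot; 35 mm above the console top at either end of its swing.
- switch_right: Right (slitter -y) flat face of the paddle, pushed on to switch on. Origin at the paddle's pivot.
- switch_left: Left (slitter +y) flat face of the paddle. Origin at the paddle's pivot.
- foam_slab: Firm foam slab 90 x 180 x 35 mm lying on the cutting bed in front of the wire, loose; leave it. Origin: centre of its underside.
- needle_tin: Round steel tin 42 mm across, 18 mm high, loose on the console top behind the selector; leave it. Origin: centre of its underside.
- twine_reel: Reel of jute twine, 65 mm across, 100 mm high, standing to the right of the console; leave it. Origin: centre of its underside.
- tack_jar: Glass jar of tacks with brass lid, 60 mm across, 72 mm high, standing to the right of the console near the power switch; leave it. Origin: centre of its underside.
- tack_hammer: Tack hammer lying on the bench, 250 mm long, 22 mm high; leave it. Origin under its handle's middle.
- pincers: Steel pincers lying on the bench, 215 mm long, 16 mm high; leave them. Origin under their middle.
- shears: Upholsterer's shears lying on the bench, 245 mm long, 11 mm high; leave them. Origin under their pivot.
- staple_gun: Blue staple gun lying on its side, 150 x 135 mm, 30 mm high; leave it. Origin under its body's middle.

How it is judged:
By the outcome, as a careful person would: the job done as asked, in the order asked, and still so for the second after the job is handed in, with the robot touching nothing.
It also fails if it takes over 58 s, if anything falls off the work surface, if the arm or the gripper's body presses on something with over 40 N, if the wrist force passes 120 N, or if a joint passes its speed limit or range.

ROBOT

A 6-joint arm with a two-finger parallel gripper is mounted at the origin on the work surface. World frame = base frame: x ahead of the robot, y to its left, z up, the work surface at z = 0. Lengths are in mm, angles in rad, forces in N, time in s.
With the tool pointing down it reaches from about 300 to 775 mm from the base axis. Payload 14.6 kg.
Tool frame: the origin (TCP) lies on the centre line of the jaws, within the pads' length; the fingertips stand 19 mm ahead of it and the grasp point (between the pads) is the TCP (bot.tip_reach is the distance from the TCP to the fingertips, in mm); z points along the fingers, y is the line along which they close (so a half turn about z gives the same grasp; the last joint's range is limited). The gripper opens to 85 mm and grips with 20 to 120 N. Pads are 22 mm wide; open, the fingers measure 114 mm over their backs; the gripper's body (76 mm by 85 mm) begins 54 mm behind the grasp point. The pads swing forward as they close: fully open they stand 13 mm farther back than shut.
Start: joints at [-1.26, 0.3, 1.521, -0, 1.321, -0.067], TCP at [202.875, -511.206, 250.281] pointing down, gripper open.
Joint ranges: [-3.03, 3.03], [-0.79, 2.21], [0.23, 2.52], [-1.04, 4.18], [0, 3.07], [-2.55, 2.55]. Speed limits (rad/s): [2.22, 2.22, 2.57, 3.14, 3.14, 3.14].

INTERFACE

Orientations are given as a unit quaternion [w, x, y, z].
In Python, from rig import bot gives the robot as it stands. Calls block until the motion is done:
- bot.move_to(position, orientation): joint-space move of the TCP to a pose.
- bot.servo_line(position, attitude=None, speed=150, until_force=None): straight line of the TCP; attitude=None keeps the orientation; speed is the mean speed in mm/s. With until_force (N) it stops when the force on the tool has changed by that much, and returns True; else False.
- bot.move_joints(angles): joint-space move.
- bot.move_gripper(opening, grip_force=None): finger opening in mm; grip_force is the grip in N (None keeps the last); returns when the fingers have stopped.
- bot.dwell(seconds).
- bot.ik(position, orientation): joint angles nearest the present ones, or None.
- bot.read_state(): the state.
- bot.read_camera(name): name is "scene" or "top" or "wrist"; returns a dict with "image" (384x512x3 uint8, blue, green, red), "depth" (384x512 float32, mm along the optical axis (not along the pixel's ray), 0 where there is no reading), "fovy" (degrees; the focal length in pixels is half the picture's height over the tangent of half this angle, whatever the lens; pixels are square), "cx", "cy" (the principal point, pixels), "eye" and "attitude" of the camera in the world; the wrist camera has in their place "mount" (4x4, takes a point from camera to tool coordinates, whose origin is the TCP and whose axes are the flange's). Camera axes: x right, y down, z forward; pixel columns grow to the right and rows downward; lengths in mm; the calibration is good to about 2 mm. The wrist camera is an equidistant fisheye: a pixel r from the principal point sees the ray r / f radians off the axis. A picture is of the moment at which its call begins: read the wrist's pose just before it.
A pose or a line that the arm cannot do raises bot.MotionError and nothing moves.
- bot.finish_job(): hands the job in; it is judged then, once.
The state is a dict: "clock": time; "joint_positions": joint angles; "qvel": joint speeds; "effort": joint torques, N m; "ee_pos": TCP position; "tool_rot": TCP orientation; "ft_force": force on the tool from outside, world axes, zero at the start; "moment": the same for the moment, N m; "grip_width": finger opening in mm; "grip_force": force on a finger pad.
Only numpy, scipy, OpenCV 4.12 (cv2) and the standard library are available. Lean on these libraries where they do the work, as an engineer would, in place of code of your own. Each camera call takes 0.05 s, during which the arm holds its last target. There are 200 camera calls.

## Working session

There is one attempt and no reset: what is moved stays moved. The work goes in short steps, each a Python script; the robot and the scene stay as the last script left them, time stands still between calls to the robot, and variables do not carry over. Pictures are saved under pics/ and viewed, at most 10 in all, crops included, and the job is handed in when it is done.

```bash
mkdir -p pics; ls
cat > h.py <<'E'
import numpy as np, cv2
from scipy.spatial.transform import Rotation as R
from rig import bot
def rot(q): return R.from_quat([q[1],q[2],q[3],q[0]]).as_matrix()
def px2w(c,u,v,z=None,d=None):
    "fixed cameras: pixel -> world, by plane height z or depth d"
    f=c["image"].shape[0]/2/np.tan(np.radians(c["fovy"])/2)
    r=rot(c["attitude"])@np.array([(u-c["cx"])/f,(v-c["cy"])/f,1]); e=np.array(c["eye"])
    return e+r*((z-e[2])/r[2] if d is None else d)
E
python3 - <<'E'
from h import *
import pickle
for n in ("top","scene"):
    c=bot.read_camera(n); pickle.dump(c,open(n+".pkl","wb")); print(n,c["eye"],c["attitude"],c["fovy"],c["cx"],c["cy"])
    cv2.imwrite(f"pics/{n}.png",cv2.resize(c["image"],(800,600),interpolation=cv2.INTER_CUBIC))
E
```

```text
pics
top [ 417.63725503   -7.55326618 1568.58236424] [ 0.01376627 -0.70057407  0.71295285 -0.02654609] 53.89120117939751 256.17395667156234 196.61226685105555
scene [1226.18390725 -844.66438704  797.05953101] [-0.46143128  0.81432438  0.30619194 -0.17379144] 50.50946511494695 263.5728279990714 192.30608209148437
```

View pics/top.png

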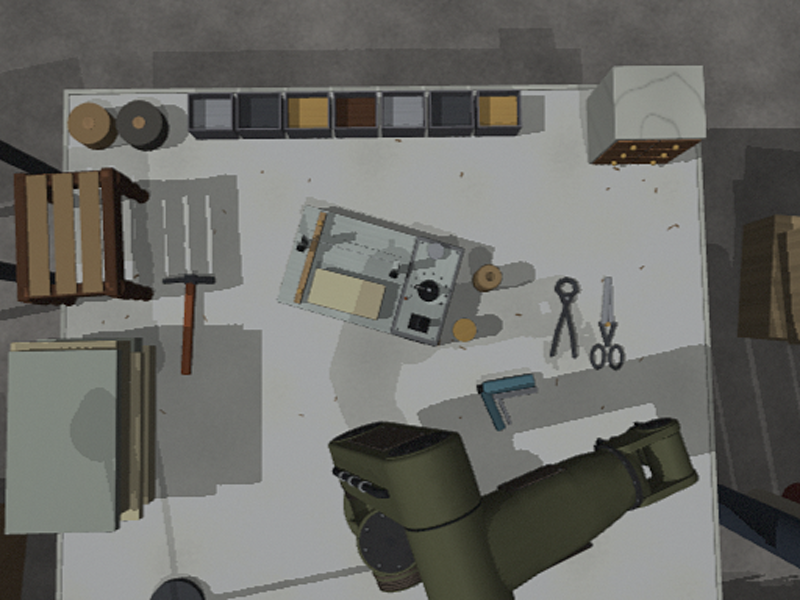

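View pics/scene.png

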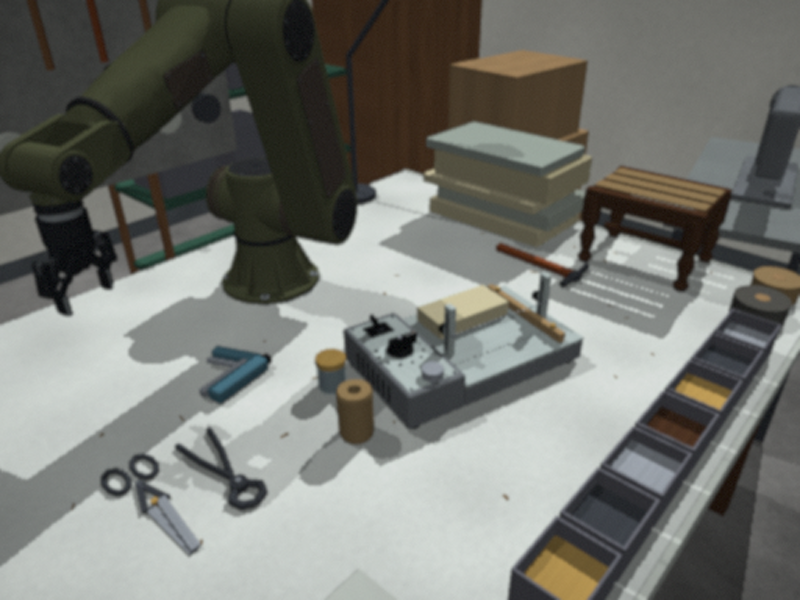

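The top view shows the console's knob at about (429,290) and the switch at (420,323) in the 800x600 picture. The slitter is turned roughly -14°, the tin is behind the knob, and the jar and reel are to its right. I'll enlarge this area.

Run:
```python
from h import *
import pickle
c=pickle.load(open("top.pkl","rb"))
im=c["image"][145:225,240:340]
cv2.imwrite("pics/crop.png",cv2.resize(im,(750,600),interpolation=cv2.INTER_CUBIC))
for u,v,z in [(429,290,100),(420,323,110)]:
    u,v=u*.64,v*.64; print(px2w(c,u,v,z), px2w(c,u,v,d=c["depth"][int(v),int(u)]))
```

```text
[ 543.08267089 -107.43814444  100.        ] [ 542.03466301 -106.6036768   112.26896886]
[460.71518222 -82.77288401 110.        ] [461.16879307 -83.56494706  94.6411186 ]
```

View pics/crop.png

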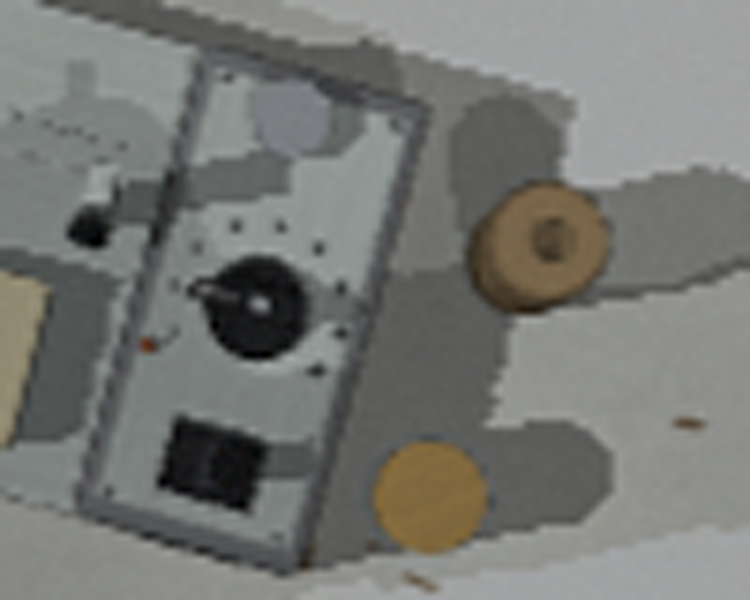

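The crop shows the knob axis at about (260,305) and the nose at about (195,288), on the second dot. Dots 2 to 9 and the console corners are visible, so I'll fit the slitter's pose from those and go above it for a close look.

```bash
cat >> h.py <<'E'
from scipy.optimize import least_squares
def dot(n,r=45.5):
    a=2.094395-(n-1)*np.pi/6; return np.array([r*np.cos(a),r*np.sin(a)])
def fit(P,W):
    "2D rigid fit: slitter P -> world W; returns x,y,yaw"
    P,W=np.array(P),np.array(W)[:,:2]
    f=lambda p:((np.c_[np.cos(p[2])*P[:,0]-np.sin(p[2])*P[:,1],np.sin(p[2])*P[:,0]+np.cos(p[2])*P[:,1]]+p[:2])-W)
    s=least_squares(lambda p:f(p).ravel(),[540,-105,-.25]); return s.x,np.linalg.norm(f(s.x),axis=1)
def down(yaw):   # tool z down, tool x at yaw
    q=(R.from_euler("z",yaw)*R.from_euler("x",np.pi)).as_quat(); return [q[3],q[0],q[1],q[2]]
def sl(pose,x,y,z):
    c,s=np.cos(pose[2]),np.sin(pose[2]); return [pose[0]+c*x-s*y,pose[1]+s*x+c*y,z]
E
python3 - <<'E'
from h import *
import pickle
c=pickle.load(open("top.pkl","rb"))
D={9:(317,370),8:(341,333),7:(341,288),6:(320,248),5:(281,226),4:(236,226),3:(197,247),2:(175,285)}
W=[px2w(c,240+(u+.5)/7.5-.5,145+(v+.5)/7.5-.5,85) for u,v in D.values()]
p,e=fit([dot(n) for n in D],W); print(p,e.round(1))
for q in [(203,55),(425,103),(297,570),(85,497)]:
    w=px2w(c,240+q[0]/7.5-.5,145+q[1]/7.5-.5,85)[:2]-p[:2]; print((R.from_euler("z",-p[2]).as_matrix()[:2,:2]@w).round(1))
np.save("pose.npy",p)
q0=np.array(bot.read_state()["joint_positions"]); print(rot(bot.read_state()["tool_rot"]).round(2))
for d in (0,-60,-130): 
  for o in (0,np.pi):
    print(d,o,bot.ik(sl(p,0,0,122),down(p[2]+np.radians(d)+o)))
cam=bot.read_camera("wrist"); print(np.array(cam["mount"]).round(2),cam["fovy"],cam["cx"],cam["cy"])
E
```

```text
[ 5.43885875e+02 -1.05864426e+02 -2.95139805e-01] [0.6 0.3 0.1 0.6 0.  0.4 0.2 0.3]
[121.8  64.5]
[129.6 -55.3]
[-126.2  -56.7]
[-119.8   60.4]
[[ 0.93  0.37 -0.  ]
 [ 0.37 -0.93  0.  ]
 [ 0.   -0.   -1.  ]]
0 0 [-2.58342847e-01  4.47291595e-01  1.63813565e+00 -4.44089210e-16
  1.05616541e+00  1.60759328e+00]
0 3.141592653589793 [-0.25834285  0.44729159  1.63813565  0.          1.05616541 -1.53399937]
-60 0 None
-60 3.141592653589793 [-0.25834285  0.44729159  1.63813565  0.          1.05616541 -0.48680182]
-130 0 [-0.25834285  0.44729159  1.63813565  0.          1.05616541 -2.40666399]
-130 3.141592653589793 [-2.58342847e-01  4.47291595e-01  1.63813565e+00 -4.44089210e-16
  1.05616541e+00  7.34928659e-01]
[[   0.     -0.96   -0.27   68.88]
 [   1.      0.      0.      0.21]
 [  -0.     -0.27    0.96 -123.2 ]
 [   0.      0.      0.      1.  ]] 65.70646984690485 258.2195715250027 190.42226891062225
```

```bash
cat >> h.py <<'E'
def wrist2w(c,s,u,v,z):
    f=c["image"].shape[0]/2/np.tan(np.radians(c["fovy"])/2)
    d=np.array([u-c["cx"],v-c["cy"]]); r=np.hypot(*d); t=r/f
    ray=np.r_[d/r*np.sin(t),np.cos(t)]; M=np.array(c["mount"]); Q=rot(s["tool_rot"])
    e=np.array(s["ee_pos"])+Q@M[:3,3]; ray=Q@M[:3,:3]@ray
    return e+ray*(z-e[2])/ray[2]
E
python3 - <<'E'
from h import *
import pickle
p=np.load("pose.npy")
bot.move_gripper(0)
bot.move_to(sl(p,-50,28,230),down(p[2]+np.pi))
s=bot.read_state(); c=bot.read_camera("wrist"); pickle.dump((c,s),open("w1.pkl","wb"))
print(s["clock"],s["grip_width"],s["ee_pos"],bot.tip_reach)
cv2.imwrite("pics/w1.png",cv2.resize(c["image"],(800,600),interpolation=cv2.INTER_CUBIC))
E
```

```text
2.8667 0.17281522708448102 [504.18634298 -65.15619759 230.05317669] 19.0
```

View pics/w1.png

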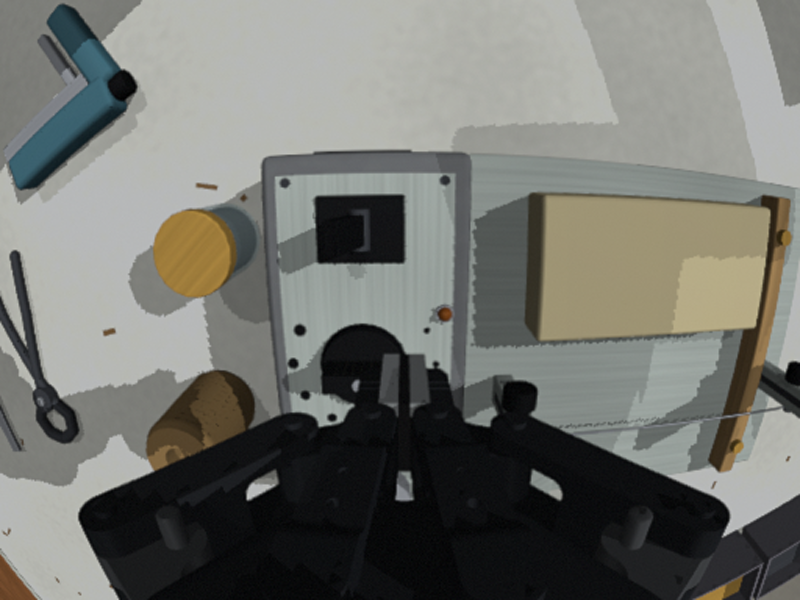

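The wrist view shows the dots at about (300,330), (293,364), (427,330) and (436,364). The switch is at (345,232), and the linkage is wide compared with the post on the left. I'll push the tail's right cheek instead, which also turns the knob clockwise and stays on the side away from the post. First I'll check the pose and that the whole path is reachable.

```bash
cat >> h.py <<'E'
def tail(p,a,gap=0,lag=.1,out=5,z=122):
    "pose of the closed fingers touching the tail's right cheek, pointer at angle a (slitter)"
    u=np.array([np.cos(a),np.sin(a)]); r=np.array([u[1],-u[0]])
    th=a+np.pi/2+lag; d=np.array([np.cos(th),np.sin(th)])
    c=-22*u+6*r-(11+gap)*d-out*u
    return sl(p,*c,z),down(p[2]+th)
E
python3 - <<'E'
from h import *
import pickle
p=np.load("pose.npy"); c,s=pickle.load(open("w1.pkl","rb"))
D={9:(300,330),8:(293,364),7:(305,395),1:(427,330),2:(436,364)}
W=[wrist2w(c,s,u*.64,v*.64,85) for u,v in D.values()]
print(fit([dot(n) for n in D],W),p)
for a in range(90,-31,-30): print(a,np.round(tail(p,np.radians(a))[0],0),np.round(bot.ik(*tail(p,np.radians(a))),2))
E
```

```text
(array([ 5.45841189e+02, -1.04038071e+02, -2.91879078e-01]), array([0.2222623 , 0.47694212, 0.34828233, 0.33198051, 0.17987815])) [ 5.43885875e+02 -1.05864426e+02 -2.95139805e-01]
90 [ 553. -136.  122.] [-0.3   0.48  1.59  0.    1.07 -1.68]
60 [ 537. -136.  122.] [-0.31  0.45  1.64  0.    1.06 -1.17]
30 [ 522. -128.  122.] [-0.31  0.42  1.69  0.    1.04 -0.64]
0 [ 514. -115.  122.] [-0.29  0.39  1.72 -0.    1.03 -0.09]
-30 [514. -99. 122.] [-0.26  0.39  1.73 -0.    1.03  0.46]
```

```bash
cat >> h.py <<'E'
def sweep(p,a0,a1):
    for a in np.arange(a0,a1-.1,-3.0):
        x,q=tail(p,np.radians(a)); bot.servo_line(x,q,speed=20)
        f=np.linalg.norm(bot.read_state()["ft_force"]); print(int(a),round(f,1),end="; ")
        if f>20: print("HIGH"); break
E
python3 - <<'E'
from h import *
import pickle
p=np.array([544.9,-105,-.2935]); np.save("pose.npy",p)
a=np.pi/2
bot.move_to(*tail(p,a,gap=9,z=200))
bot.servo_line(*tail(p,a,gap=9),speed=100,until_force=8)
print(bot.read_state()["ee_pos"])
bot.servo_line(*tail(p,a,gap=1),speed=30)
sweep(p,90,36)
x,q=tail(p,np.radians(36),gap=12); bot.servo_line(x,q,speed=80)
s=bot.read_state(); c=bot.read_camera("wrist"); pickle.dump((c,s),open("w2.pkl","wb")); t=bot.read_camera("top")
print(s["clock"])
cv2.imwrite("pics/w2.png",np.hstack([cv2.resize(c["image"],(400,300)),cv2.resize(t["image"][145:225,240:340],(375,300),interpolation=cv2.INTER_CUBIC)]))
E
```

```text
[ 562.78272925 -136.44309836  122.73606105]
90 0.8; 87 3.0; 84 2.7; 81 1.6; 78 1.5; 75 0.9; 72 1.1; 69 0.8; 66 0.7; 63 0.7; 60 1.3; 57 3.1; 54 2.4; 51 1.6; 48 1.8; 45 1.2; 42 0.4; 39 1.0; 36 0.6; 9.7917
```

View pics/w2.png

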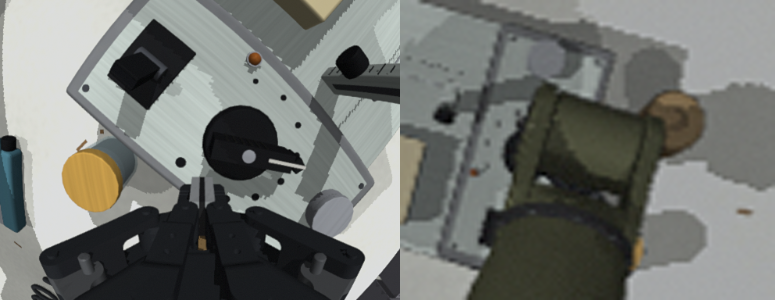

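The wrist view shows the knob's nose at (303,168) with three dots counterclockwise of it, so it's on the fourth dot. The force peaks at 87° and 57° match two clicks. Two more clicks to go.

Run:
```python
from h import *
import pickle
p=np.load("pose.npy")
sweep(p,36,-21)
x,q=tail(p,np.radians(-21),gap=12); bot.servo_line(x,q,speed=80)
x[2]=200; bot.servo_line(x,q,speed=150)
bot.move_to(sl(p,-60,-60,240),down(p[2]+np.pi/2))
s=bot.read_state(); c=bot.read_camera("wrist"); pickle.dump((c,s),open("w3.pkl","wb"))
print(s["clock"],s["grip_width"])
cv2.imwrite("pics/w3.png",cv2.resize(c["image"],(800,600),interpolation=cv2.INTER_CUBIC))
```

```text
36 0.6; 33 0.8; 30 0.9; 27 2.9; 24 3.3; 21 2.0; 18 1.7; 15 1.0; 12 0.6; 9 0.5; 6 0.7; 3 0.9; 0 0.8; -3 2.5; -6 2.4; -9 3.1; -12 1.5; -15 0.4; -18 0.6; -21 0.2; 16.7917 0.09056410093844604
```

View pics/w3.png

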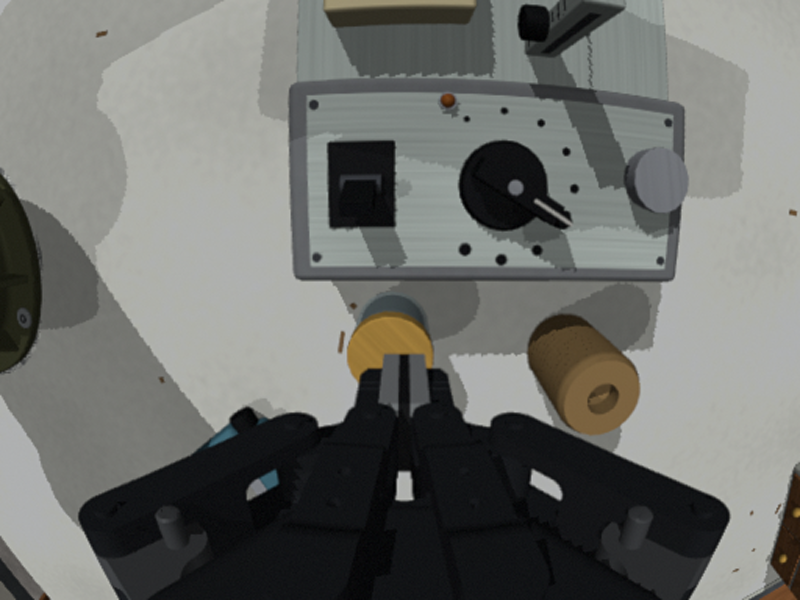

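The nose points at the sixth dot: dots 1 to 5 precede it, from (466,118) to (574,188), and dots 7 to 9 follow at (537,250), (501,260) and (465,250). The switch is still off, leaning right. Now I'll flick it.

Run:
```python
from h import *
p=np.load("pose.npy"); q=down(p[2]+np.pi/2); z=127
bot.servo_line(sl(p,-85,-41,200),q,speed=150)
bot.servo_line(sl(p,-85,-41,z),q,speed=100,until_force=8)
print(bot.read_state()["ee_pos"])
for y in np.arange(-32,-9.9,2):
    bot.servo_line(sl(p,-85,y,z),q,speed=20); print(y,np.linalg.norm(bot.read_state()["ft_force"]).round(1),end="; ")
bot.servo_line(sl(p,-85,-41,z),q,speed=80)
bot.servo_line(sl(p,-85,-41,200),q,speed=150)
bot.move_to(sl(p,-60,-60,240),q); bot.dwell(.3)
c=bot.read_camera("wrist"); print(bot.read_state()["clock"])
cv2.imwrite("pics/w4.png",cv2.resize(c["image"],(800,600),interpolation=cv2.INTER_CUBIC))
```

```text
[ 452.02757302 -119.80993645  127.58038804]
-32.0 0.4; -30.0 0.9; -28.0 1.3; -26.0 1.9; -24.0 3.6; -22.0 2.8; -20.0 2.9; -18.0 0.9; -16.0 1.0; -14.0 0.9; -12.0 0.5; -10.0 1.0; 23.4
```

View pics/w4.png

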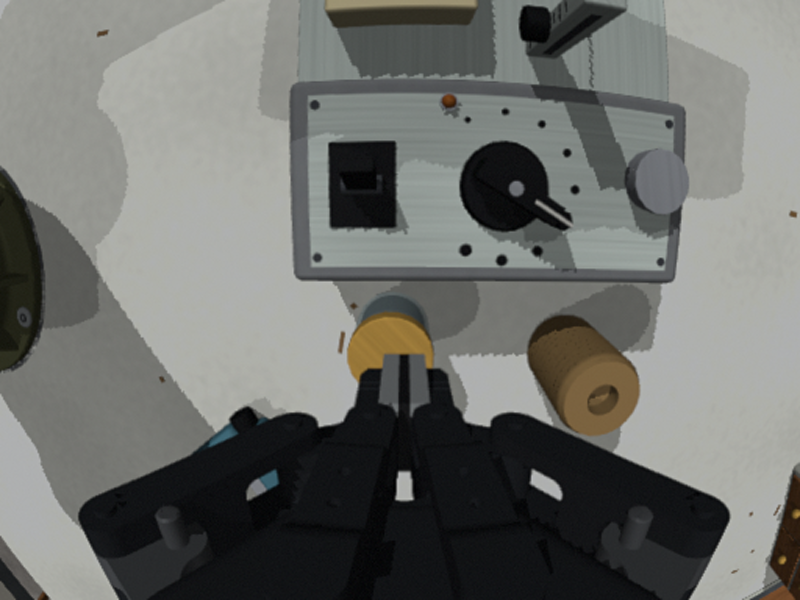

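The paddle at (360,180) now leans to the bed side, its shadow has changed, and the force dropped as it snapped over. The knob still points at the sixth dot and nothing else has moved.

```bash
python3 -c "
from rig import bot
print(bot.finish_job())"
```

```text
the job is handed in; nothing more can be done
None
```

I pushed the selector round to its sixth click, then flicked the power switch on towards the bed; the last picture shows both in place and nothing else moved, and the job was handed in after about 23 s.

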